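# Prop the caddy lid open with a full tin and drop the can in

### The job

Put the empty can into the lidded recycling caddy. You have one hand, so hold the lid up by standing the heavy tin squarely in the tray of the caddy's front lever: lift the tin out of its rack, stand it down on the bare table and let go, take it again across its narrow width, and set it in the tray so that the lever goes fully down and the lid stays up by itself. Then drop the can in over the rim, lift the tin off slowly so that the lid comes down without slamming, and stand the tin upright on the table; keep the tin upright throughout and leave the mug, the shaker and the jar that stand beside them where they are.

Things in the scene. Friction and masses are not known exactly. Their poses are not given: they have to be found in the camera images.
- tin_center (a point): Centre (52.5 mm above its underside) of the full rectangular metal tin: loose, 0.45 to 0.6 kg, flat closed top, 64 mm along its x, 46 mm along its y, 105 mm tall, z up. It starts standing in the rack, its x along the rack's x; there the rack's walls leave only its two end faces (64 mm apart) free to grip.
- rack: Fixed wooden two-bay rack, 84 mm along x, 136 mm along y; origin at the centre of its underside, z up. Floor 12 mm above the table. Upright walls at y = -64, 0, +64 mm, 8 mm thick, 56 mm long in x, tops 120 mm above the table (3 mm over the tin). A lip 10 mm above the floor at both x ends. Tin in the -y bay (y = -32 mm), round jar in the +y bay.
- caddy: Fixed grey open-topped box, 170 mm along x, 190 mm along y, rim 155 mm above the table, walls and floor 5 mm. Origin at the centre of its underside, z up; its front (-x) looks roughly towards the robot. A column 64 mm wide, 122 mm high stands on its front from x = -85 to -109 mm, leaving no room for a finger behind the lever's tray. The lid is hinged on the far (+x) rim.
- mouth (a point): Centre of the caddy's opening, at rim height (155 mm), axes as the caddy's.
- tray (a point): Centre of the floor of the steel tray at the end of the lid lever; x to the caddy, z normal to the floor. Floor 43 mm to the front, 35 mm to the back of it; rims 8 mm high along both sides, 54 mm apart in y: the tin fits only with its 64 mm along x. Front and back open. Slopes up to the front by 0.31 rad at rest, level when fully down. A finger's push of 2 to 4 N moves it; a spring and the lid push it back.
- lid (a joint): Angle of the caddy's lid, a 176 x 196 x 8 mm steel sheet: 0 shut, about 1.4 rad fully up when the lever is fully down (4.5 times the lever's angle). It falls shut when the lever is let up.
- can_center (a point): Centre of the empty open-topped steel can (loose, 60 g), 54 mm diameter, 62 mm tall, wall 2.5 mm. The point is half-way up. It starts standing on the round mat.
- mat: Fixed round woven mat, radius 100 mm, 4 mm thick; origin at the centre of its underside. The can stands at about x = -50 mm, y = 0 in its frame, the mug and the shaker on its +x half.
- mug: Sage green mug, rim radius 38 mm, 90 mm tall, on the mat; origin under its centre. Bystander.
- shaker: White ceramic shaker, 38 mm diameter, 70 mm tall, on the mat; origin under its centre. Bystander.
- jar: Round glass jar, 42 mm diameter, 80 mm tall, in the rack's +y bay; origin under its centre. Bystander.
- seat (a point): Where the centre of the tray's floor is when the lever is fully down: x = -147 mm, y = 0, 30 mm above the table in the caddy's frame (axes as the caddy's). The lever's hinge is 87 mm behind it (+x) at the same height. The full tin's weight alone keeps the lever down.
There are look-alikes about, which are no part of the job. Leave any blue look-alike of the part that bears tin_center alone.

How it is judged:
By the outcome, as a careful person would: the job done as asked, in the order asked, and still so for the second after the job is handed in, with the robot touching nothing.
It also fails if it takes over 72 s, if anything falls off the work surface, if the arm or the gripper's body presses on something with over 40 N, if the wrist force passes 120 N, or if a joint passes its speed limit or range.

### The arm

A 7-joint arm with a two-finger parallel gripper is mounted at the origin on the work surface. World frame = base frame: x ahead of the robot, y to its left, z up, the work surface at z = 0. Lengths are in mm, angles in rad, forces in N, time in s.
With the tool pointing down it reaches from about 400 to 900 mm from the base axis. Payload 5.5 kg.
Tool frame: the origin (TCP) lies between the finger pads; the fingertips stand 11 mm ahead of it and the grasp point (between the pads) lies 8 mm behind it (robot.tips_ahead is the distance from the TCP to the fingertips, in mm); z points along the fingers, y is the direction in which the jaws open and shut (so a half turn about z gives the same grasp; the last joint's range is limited). The gripper opens to 85 mm and grips with 20 to 120 N. Pads are 22 mm wide; open, the fingers measure 114 mm over their backs; the gripper's body (76 mm by 85 mm) begins 54 mm behind the grasp point. The pads swing forward as they close: fully open they stand 13 mm farther back than shut.
Start: joints at [1.555, 0.501, -0.427, 1.55, 0.221, 1.138, -0.21], TCP at [178.915, -624.891, 242.31] pointing down, gripper open.
Joint ranges: [-2.88, 2.88], [-0.31, 2.03], [-1.54, 1.56], [0.2, 2.42], [-1.41, 4.55], [0.19, 2.02], [-2.57, 2.57]. Speed limits (rad/s): [2.57, 2.57, 3.14, 3.14, 3.14, 3.14, 3.14].

### API

Orientations are given as a unit quaternion [x, y, z, w].
In Python, from station import robot, gripper_to, kin, telemetry, viewer, workorder gives the robot as it stands. Calls block until the motion is done:
- robot.move_pose(position, orientation): joint-space move of the TCP to a pose.
- robot.move_l(position, v=150, frame=None): straight line of the TCP; frame=None keeps the orientation; v is the mean speed in mm/s.
- robot.move_joints(angles): joint-space move.
- gripper_to(opening): finger opening in mm; the grip force is fixed at half the most; returns when the fingers have stopped.
- robot.wait(seconds).
- kin.solve_ik(position, orientation): joint angles nearest the present ones, or None.
- telemetry.read_state(): the state.
- viewer.snapshot(name): name is "scene" or "top"; returns the picture (400x640x3 uint8, red, green, blue); there is no depth.
- viewer.calibration(name): a dict with "fovy" (degrees; the focal length in pixels is half the picture's height over the tangent of half this angle, whatever the lens; pixels are square), "cx", "cy" (the principal point, pixels), "rvec" (rotation vector, rad) and "tvec" (3), from world to camera coordinates, as OpenCV has them. Camera axes: x right, y down, z forward; pixel columns grow to the right and rows downward; lengths in mm; the calibration is good to about 2 mm. A picture is of the moment at which its call begins. calibration takes no time and is no camera call.
A pose or a line that the arm cannot do raises robot.Unreachable and nothing moves.
- workorder.job_done(): hands the job in, once; it reports no verdict.
The state is a dict: "t": time; "joint_pos": joint angles; "qd": joint speeds; "joint_efforts": joint torques, N m; "tcp_pos": TCP position; "ee_rot": TCP orientation; "force": force on the tool from outside, world axes, zero at the start; "moment": the same for the moment, N m; "finger_gap": finger opening in mm.
Only numpy, scipy, OpenCV 4.12 (cv2) and the standard library are available. Lean on these libraries where they do the work, as an engineer would, in place of code of your own. Each camera call takes 0.05 s, during which the arm holds its last target.

## Working session

There is one attempt and no reset: what is moved stays moved. The work goes in short steps, each a Python script; the robot and the scene stay as the last script left them, time stands still between calls to the robot, and variables do not carry over. Pictures are saved under pics/ and viewed, and the job is handed in when it is done.

```bash
ls; mkdir -p pics; python3 - <<'E'
from station import *
from station import viewer,telemetry
import cv2
for n in("scene","top"):
    cv2.imwrite(f"pics/{n}0.png",viewer.snapshot(n)[:,:,::-1]); print(viewer.calibration(n))
s=telemetry.read_state(); print(s['t'],s['ee_rot'],s['finger_gap'],s['force'])
E
```

```text
pics
{'fovy': 51.73455552057597, 'cx': 320.85140732361333, 'cy': 195.36224700171917, 'rvec': array([ 2.16806664,  1.10722412, -0.42446209]), 'tvec': array([-294.94911295, -271.06113579, 1442.17324429])}
{'fovy': 56.49508797657205, 'cx': 315.93185884477947, 'cy': 196.1161205770231, 'rvec': array([ 2.17983985, -2.12150241,  0.12124377]), 'tvec': array([-36.21645822, 552.58675174, 974.32895435])}
0.1 [ 9.90293424e-01  1.38989778e-01 -9.02734201e-05 -8.76682660e-04] 85.50718269356324 [-0.39696862  0.34468458 -0.05706943]
```

View pics/scene0.png

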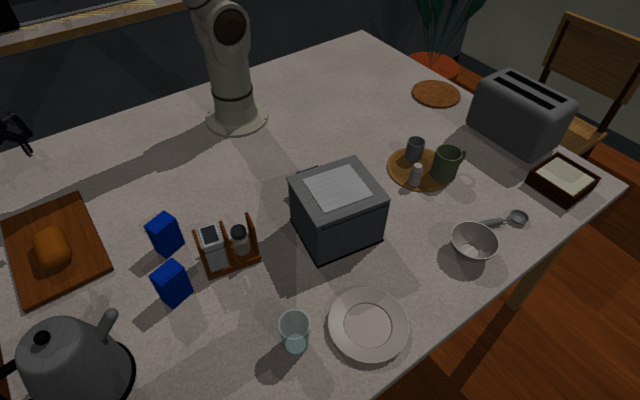

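View pics/top0.png

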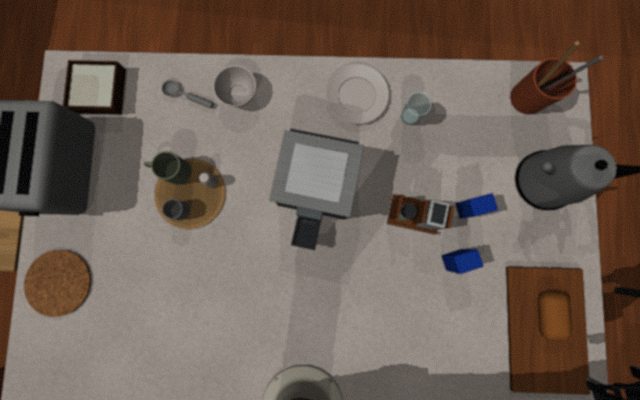

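```bash
cat > h.py <<'E'
import numpy as np, cv2
from scipy.spatial.transform import Rotation as R
from station import robot, gripper_to, kin, telemetry, viewer, workorder
def cam(n):
    c=viewer.calibration(n); f=200/np.tan(np.radians(c['fovy'])/2)
    K=np.array([[f,0,c['cx']],[0,f,c['cy']],[0,0,1]]); return K,np.array(c['rvec']),np.array(c['tvec'])
def proj(n,P):
    K,r,t=cam(n); return cv2.projectPoints(np.array(P,float).reshape(-1,1,3),r,t,K,None)[0][:,0]
def ray(n,uv,z):
    K,r,t=cam(n); Rm=cv2.Rodrigues(r)[0]; d=Rm.T@np.linalg.solve(K,[uv[0],uv[1],1]); o=-Rm.T@t
    return o+d*(z-o[2])/d[2]
def crop(img,x0,y0,w,h,s,name):
    c=img[y0:y0+h,x0:x0+w]; cv2.imwrite(f"pics/{name}.png",cv2.resize(c,None,fx=s,fy=s,interpolation=cv2.INTER_CUBIC))
def down(yaw): # tool z down, tool y axis at angle yaw in world
    y=np.array([np.cos(yaw),np.sin(yaw),0]); z=np.array([0,0,-1.]); x=np.cross(y,z)
    return R.from_matrix(np.c_[x,y,z]).as_quat()
E
python3 - <<'E'
from h import *
a=cv2.convertScaleAbs(cv2.imread("pics/top0.png"),alpha=1.6,beta=15);b=cv2.convertScaleAbs(cv2.imread("pics/scene0.png"),alpha=1.6,beta=15)
crop(a,380,185,120,90,6,"t_rack");crop(a,265,125,110,130,4.5,"t_caddy");crop(a,140,140,100,95,6,"t_mat")
crop(b,140,195,130,115,5,"s_rack");crop(b,280,145,115,120,5,"s_caddy");crop(b,380,130,100,70,7,"s_mat")
E
```

```text
(no output)
```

View pics/t_rack.png

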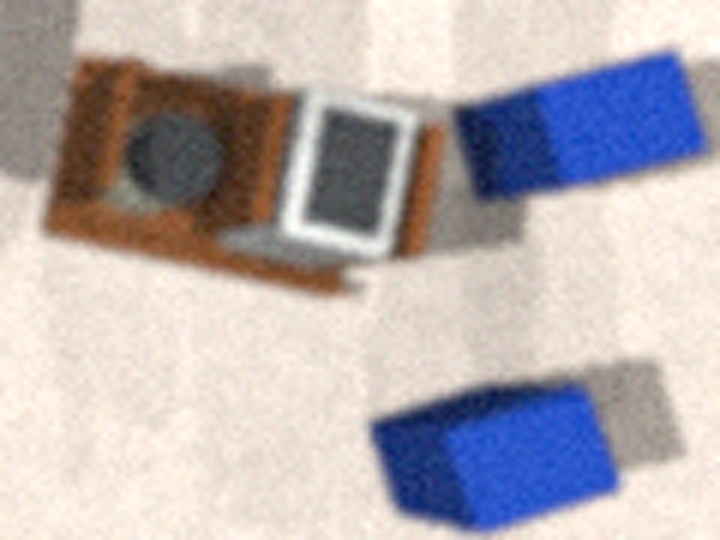

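View pics/t_caddy.png

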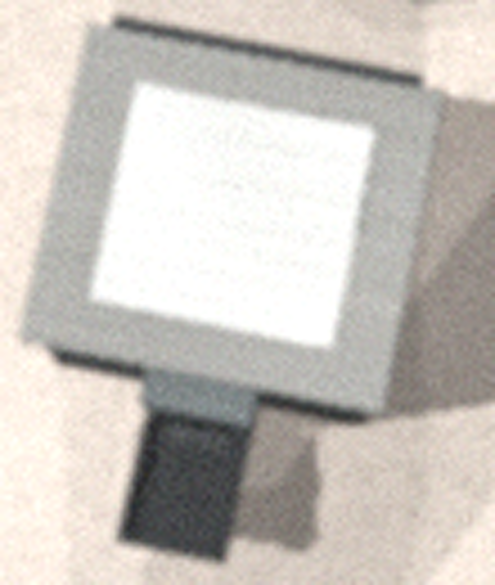

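View pics/t_mat.png

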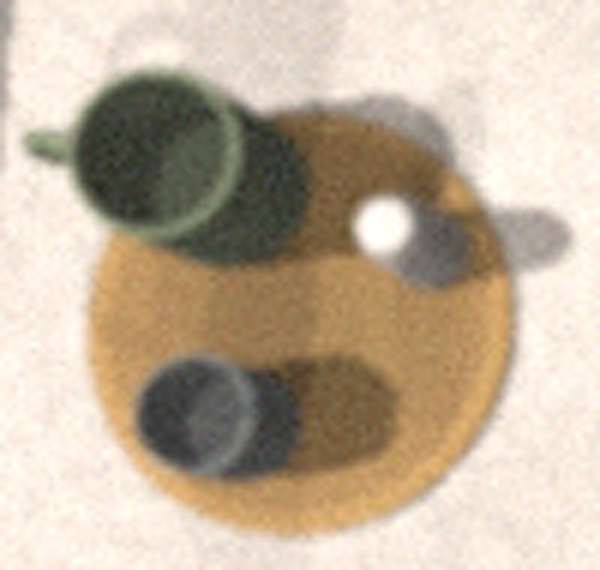

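View pics/s_rack.png

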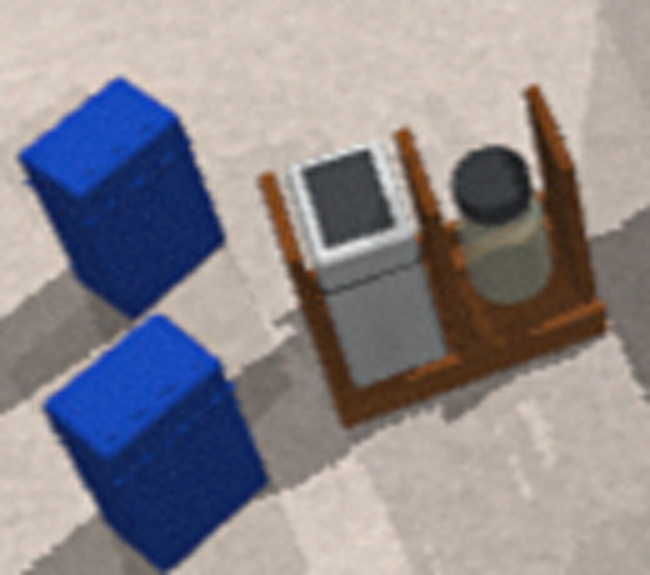

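View pics/s_caddy.png

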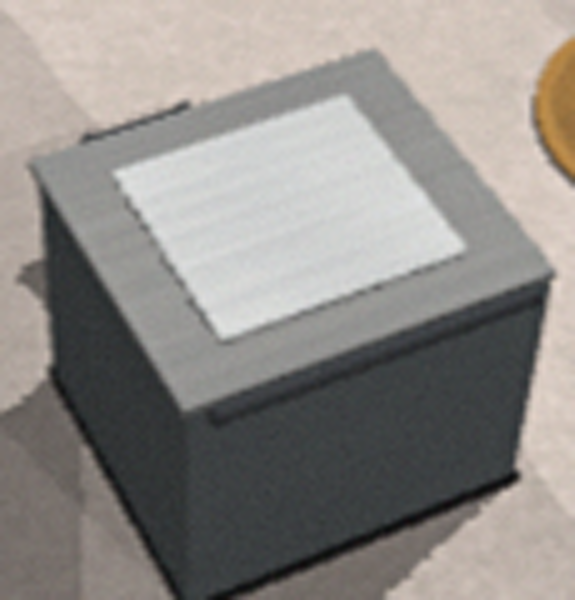

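View pics/s_mat.png

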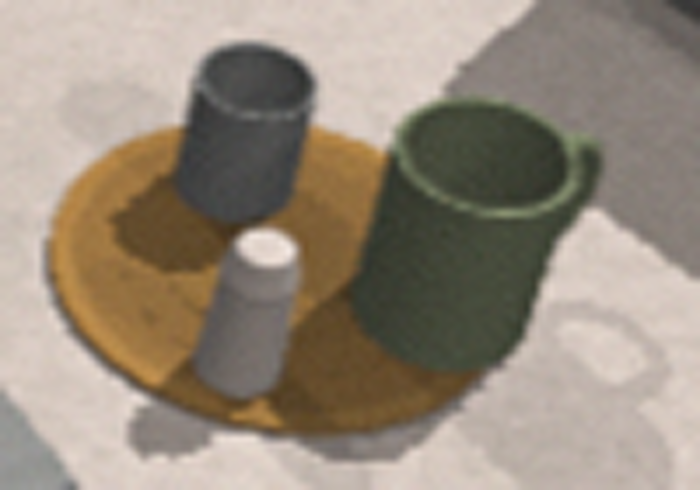

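```bash
python3 - <<'E'
from h import *
from scipy.optimize import least_squares
A=np.array
t=lambda L,o,s:A(L,float)/s+A(o)-0.5*(1-1/s)*0
tin=[A([[32,23],[32,-23],[-32,-23],[-32,23]]),t([(305,90),(418,105),(385,258),(280,235)],(380,185),6),t([(418,238),(318,278),(288,165),(380,140)],(140,195),5),117]
lid=[A([[88,98],[88,-98],[-88,-98],[-88,98]]),t([(92,25),(440,92),(385,415),(22,342)],(265,125),4.5),t([(553,272),(185,412),(30,160),(375,48)],(280,145),5),163]
for nm,(m,a,b,z) in dict(tin=tin,lid=lid).items():
    def f(p,w=(1,1)):
        c,s=np.cos(p[2]),np.sin(p[2]); P=np.c_[m@A([[c,s],[-s,c]])+p[:2],np.full(4,z)]
        return np.r_[w[0]*(proj("top",P)-a).ravel(),w[1]*(proj("scene",P)-b).ravel()]
    for w in((1,1),(1,0),(0,1)):
        r=least_squares(lambda p:f(p,w),[600,0,-.2]); print(nm,w,r.x.round(3),r.fun.round(1))
print("can",ray("top",A((197,415))/6+140,66),ray("scene",A((255,80))/7+A((380,130)),66))
print("tray floor",[ray("top",A(q)/4.5+A((265,125)),40).round(1) for q in((155,412),(250,425),(225,560),(122,540))])
print("mug",ray("top",A((157,152))/6+140,94),"shaker",ray("top",A((384,225))/6+140,74),"mat",ray("top",A((303,322))/6+140,4))
print("blue tops",[ray("top",A(q)/6+A((380,185)),105).round(0) for q in((545,88),(675,52),(710,150),(560,190),(445,432),(585,385),(618,490),(480,530))])
E
```

```text
tin (1, 1) [ 5.10127e+02 -3.23935e+02 -1.98000e-01] [ 0.3 -2.1 -0.2 -0.5  0.6 -0.7 -0.4 -1.  -0.3 -1.  -0.5 -2.1 -1.2 -0.
 -0.2 -1.4]
tin (1, 0) [ 5.07523e+02 -3.23779e+02 -1.85000e-01] [ 0.  -1.  -0.4  0.4  0.7  0.3 -0.3  0.2 -0.  -0.  -0.  -0.  -0.  -0.
 -0.  -0. ]
tin (0, 1) [ 5.13823e+02 -3.24328e+02 -2.10000e-01] [ 0.  -0.   0.  -0.   0.  -0.  -0.  -0.   0.1  0.3 -0.2 -0.9 -0.5  0.9
  0.6 -0.3]
lid (1, 1) [ 5.94189e+02 -2.34410e+01 -1.71000e-01] [-1.3 -1.1  1.2 -0.6 -0.2 -0.6 -1.1 -0.6  0.6 -0.8 -1.1 -0.1 -1.4 -0.3
 -0.8 -0.9]
lid (1, 0) [ 5.92535e+02 -2.42930e+01 -1.68000e-01] [-1.1 -0.3  1.5 -0.1  0.3  0.1 -0.7  0.2 -0.  -0.  -0.  -0.  -0.  -0.
 -0.  -0. ]
lid (0, 1) [ 5.96273e+02 -2.29630e+01 -1.75000e-01] [-0.  -0.   0.  -0.  -0.  -0.  -0.  -0.   1.4 -0.2 -0.7  0.3 -0.7 -0.1
  0.1 -0.5]
can [504.97513368 352.7638042   66.        ] [508.55359901 354.84906107  66.        ]
tray floor [array([496.4,  21.3,  40. ]), array([490.2, -35.4,  40. ]), array([410.4, -22.8,  40. ]), array([420.3,  38.2,  40. ])]
mug [615.88219512 367.51463228  94.        ] shaker [589.91704512 273.67814516  74.        ] mat [554.81692807 331.17021694   4.        ]
blue tops [array([ 546., -410.,  105.]), array([ 562., -465.,  105.]), array([ 522., -478.,  105.]), array([ 503., -416.,  105.]), array([ 403., -366.,  105.]), array([ 423., -424.,  105.]), array([ 381., -436.,  105.]), array([ 364., -380.,  105.])]
```

Candidates for the tin: the grey-white one in the rack, top-view pixel (438,213), and the blue look-alikes at (477,206) and (462,261). By the description I take the grey one. For the can: the grey open can on the mat at (173,209); the mug is at (166,165), the shaker at (204,177) and the glass at (417,108). The close crops confirm both choices. Next I refine the poses and check them with an overlay.

```bash
python3 - <<'E'
from h import *
from scipy.optimize import least_squares
A=np.array
t=lambda L,o,s:(A(L,float)+.5)/s-.5+A(o)
tin=[A([[32,23],[32,-23],[-32,-23],[-32,23]]),t([(305,90),(418,105),(385,258),(280,235)],(380,185),6),t([(418,238),(318,278),(288,165),(380,140)],(140,195),5),117]
lid=[A([[88,98],[88,-98],[-88,-98],[-88,98]]),t([(92,25),(440,92),(385,415),(22,342)],(265,125),4.5),t([(553,272),(185,412),(30,160),(375,48)],(280,145),5),163]
def pts(p,m):
    m=A(m,float); c,s=np.cos(p[2]),np.sin(p[2]); return np.c_[m[:,:2]@A([[c,s],[-s,c]])+p[:2],m[:,2]]
res={}
for nm,(m,a,b,z) in dict(tin=tin,lid=lid).items():
    M=np.c_[m,np.full(4,z)]
    def f(p,w=(1,1)):
        P=pts(p,M); return np.r_[w[0]*(proj("top",P)-a).ravel(),w[1]*(proj("scene",P)-b).ravel()]
    for w in((1,1),(1,0),(0,1)):
        r=least_squares(lambda p:f(p,w),[600,0,-.2]); print(nm,w,r.x.round(3),r.fun.round(1))
        if w==(1,1):res[nm]=r.x
print("can",ray("top",t((197,415),(140,140),6),66),ray("scene",t((255,80),(380,130),7),66))
p=res['lid']; q=res['tin']
th=.31;tr=[]
for d in(52,130):
    for y in(27,-27): tr.append((-60-d*np.cos(th),y,30+d*np.sin(th)))
tr=[tr[i] for i in(0,1,3,2)]
base=[(85,95,0),(85,-95,0),(-85,-95,0),(-85,95,0)]; top=[(x,y,155) for x,y,_ in base]
for n,(x0,y0,w,h,s) in dict(top=(265,125,110,130,4.5),scene=(280,145,115,120,5)).items():
    im=cv2.convertScaleAbs(cv2.imread(f"pics/{n}0.png"),alpha=1.6,beta=15)
    c=cv2.resize(im[y0:y0+h,x0:x0+w],None,fx=s,fy=s,interpolation=cv2.INTER_CUBIC)
    for poly,col in((tr,(0,0,255)),(base,(0,255,0)),(np.c_[lid[0],np.full(4,163)],(255,0,255))):
        uv=(proj(n,pts(p,poly))+.5-A([x0,y0]))*s-.5
        cv2.polylines(c,[np.int32(uv)],True,col,1)
    cv2.imwrite(f"pics/ov_{n}.png",c)
E
```

```text
tin (1, 1) [ 5.10033e+02 -3.23669e+02 -1.98000e-01] [ 0.6 -1.6  0.1 -0.   0.9 -0.2 -0.1 -0.6  0.2 -0.7 -0.  -1.8 -0.7  0.3
  0.3 -1. ]
tin (1, 0) [ 5.08525e+02 -3.22770e+02 -1.85000e-01] [ 0.  -0.9 -0.4  0.4  0.7  0.3 -0.3  0.2  0.  -0.   0.  -0.  -0.  -0.
  0.  -0. ]
tin (0, 1) [ 5.12246e+02 -3.24564e+02 -2.10000e-01] [ 0.  -0.   0.  -0.   0.  -0.   0.  -0.   0.1  0.3 -0.2 -1.  -0.5  0.9
  0.6 -0.2]
lid (1, 1) [ 5.93993e+02 -2.30870e+01 -1.71000e-01] [-1.  -0.6  1.5 -0.1  0.  -0.1 -0.9 -0.1  1.1 -0.5 -0.7  0.1 -1.  -0.
 -0.4 -0.6]
lid (1, 0) [ 5.9345e+02 -2.3342e+01 -1.6700e-01] [-1.1 -0.3  1.5 -0.1  0.3  0.  -0.7  0.2  0.  -0.  -0.   0.  -0.  -0.
 -0.  -0. ]
lid (0, 1) [ 5.94696e+02 -2.29520e+01 -1.75000e-01] [-0.  -0.   0.  -0.  -0.  -0.  -0.  -0.   1.3 -0.2 -0.7  0.2 -0.7 -0.
  0.1 -0.4]
can [506.0411697  353.94505581  66.        ] [506.32822857 355.24524238  66.        ]
```

View pics/ov_top.png

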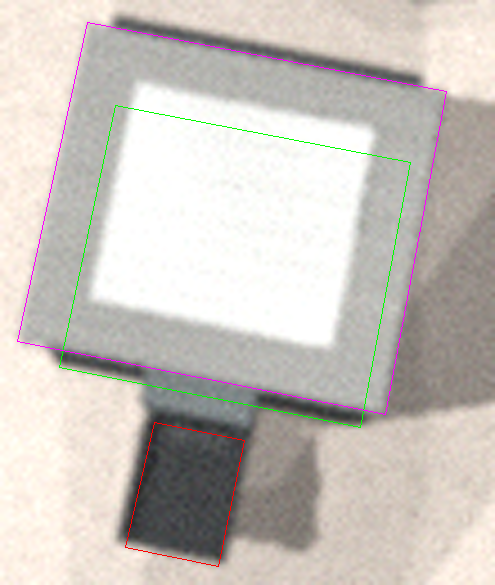

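View pics/ov_scene.png

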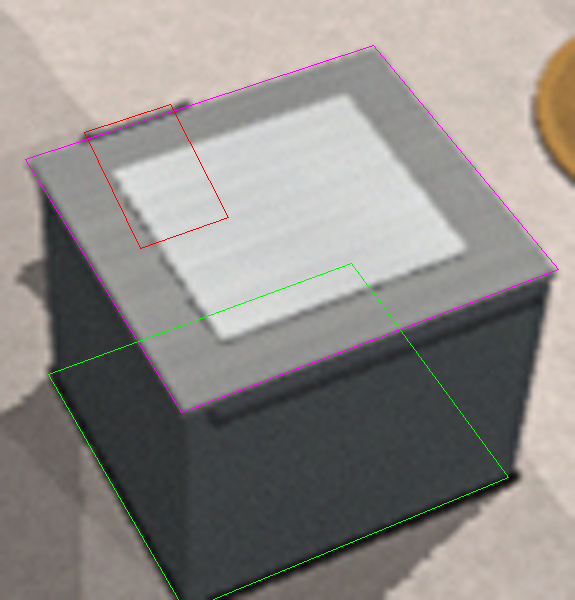

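```bash
cat >> h.py <<'E'
CAD=(594.,-23.2,-0.171); TIN=(510.2,-323.7,-0.196); CAN=(506.2,354.5); ST=(430.,-170.)
def cw(x,y,z):
    c,s=np.cos(CAD[2]),np.sin(CAD[2]); return np.array([CAD[0]+c*x-s*y,CAD[1]+s*x+c*y,z])
def st(msg=""):
    s=telemetry.read_state(); print(msg,round(s['t'],2),np.round(s['tcp_pos'],1),"F",np.round(s['force'],1),"gap",round(s['finger_gap'],1),flush=True); return s
E
python3 - <<'E'
from h import *
for nm,p,yaws in [("tin",(510.2,-323.7,77),(-.196,-.196+np.pi)),("st1",(*ST,65),(-.171,-.171+np.pi)),("st2",(*ST,67),(-.171+np.pi/2,-.171-np.pi/2)),("seat",cw(-147,0,97),(-.171+np.pi/2,-.171-np.pi/2)),("can",(*CAN,35),(np.pi/2,-np.pi/2)),("mouth",cw(-20,0,120),(-.171+np.pi/2,-.171-np.pi/2))]:
    for y in yaws:
        q=kin.solve_ik(np.array(p),down(y)); print(nm,round(y,2),None if q is None else np.round(q,2))
E
```

```text
tin -0.2 [ 1.    0.69 -0.66  1.78  0.54  0.86 -0.1 ]
tin 2.95 [-0.23  0.94  1.13  1.82 -0.99  1.07 -2.05]
st1 -0.17 [ 0.96  0.55 -0.77  2.13  0.6   0.7  -0.39]
st1 2.97 [-0.41  0.6   0.91  2.17 -0.75  0.72 -2.31]
st2 1.4 [ 1.05  0.59 -0.89  2.12  0.69  0.74  1.11]
st2 -1.74 [ 0.77  0.47 -0.53  2.13  0.4   0.63 -1.78]
seat 1.4 [ 0.75  0.54 -0.98  2.14  0.64  0.79  0.76]
seat -1.74 [ 0.66  0.48 -0.85  2.14  0.54  0.75 -2.29]
can 1.57 [-0.21  0.76 -0.62  1.75  0.58  0.81  0.47]
can -1.57 [-0.31  0.72 -0.46  1.76  0.44  0.77 -2.57]
mouth 1.4 [ 0.71  0.71 -0.98  1.83  0.7   1.    0.82]
mouth -1.74 [ 0.55  0.6  -0.75  1.83  0.51  0.91 -2.17]
```

```bash
python3 - <<'E'
from h import *
q=down(TIN[2]); x,y=TIN[:2]
gripper_to(85)
robot.move_pose(np.array([x,y,240.]),q); st("above")
robot.move_l(np.array([x,y,150.]),v=150); st()
cv2.imwrite("pics/a1.png",viewer.snapshot("scene")[:,:,::-1])
robot.move_l(np.array([x,y,76.]),v=60); st("at")
a=viewer.snapshot("scene");b=viewer.snapshot("top")
crop(a,140,150,150,120,5,"a2s");crop(b,370,160,140,110,5,"a2t")
E
```

```text
above 1.96 [ 508.9 -326.   239.7] F [-0.4  0.2 -0.8] gap 84.8
 2.71 [ 510.7 -324.   150.7] F [ 0.8 -0.1  0.2] gap 85.4
at 4.14 [ 510.5 -323.9   76.5] F [ 0.2  0.7 -0.6] gap 85.0
```

View pics/a2s.png

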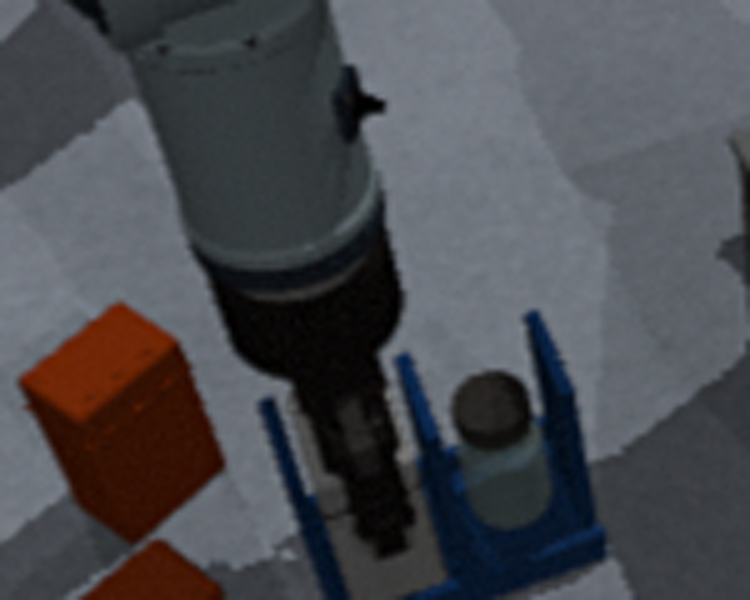

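View pics/a2t.png

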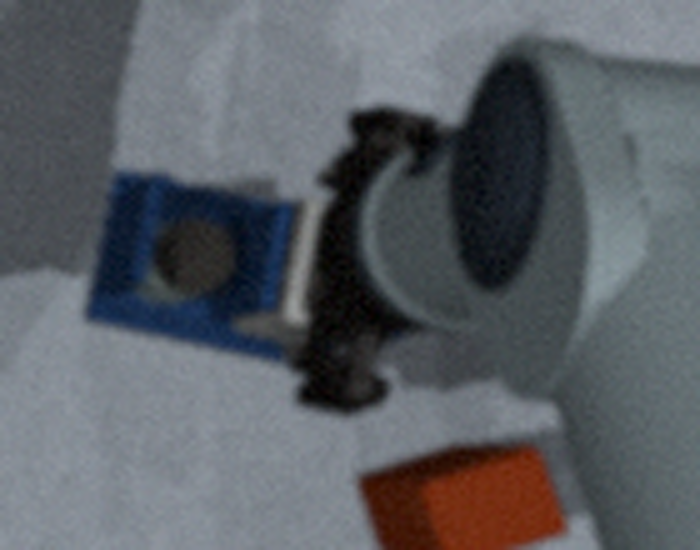

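The crops (red and blue swapped in saving) show the front finger in front of the tin's end face, centred between the rack walls. Now I grip and lift.

```bash
python3 - <<'E'
from h import *
x,y=TIN[:2]
gripper_to(0 if False else 55); s=st("grip"); 
p=np.array(s['tcp_pos'])
robot.move_l(p+[0,0,20],v=40); st("l1")
robot.move_l(p+[0,0,130],v=120); st("l2")
a=viewer.snapshot("scene")[:,:,::-1];b=viewer.snapshot("top")[:,:,::-1]
crop(a,120,60,160,120,5,"b1s");crop(a,140,195,130,115,3,"b1r")
E
```

```text
grip 4.58 [ 509.7 -323.7   76.4] F [-3.3  1.6  5.3] gap 63.3
l1 5.23 [ 509.6 -323.8   96.4] F [-0.3 -1.2 -4. ] gap 63.5
l2 6.3 [ 509.  -323.6  205.5] F [-0.3 -0.1 -5.4] gap 63.1
```

View pics/b1s.png

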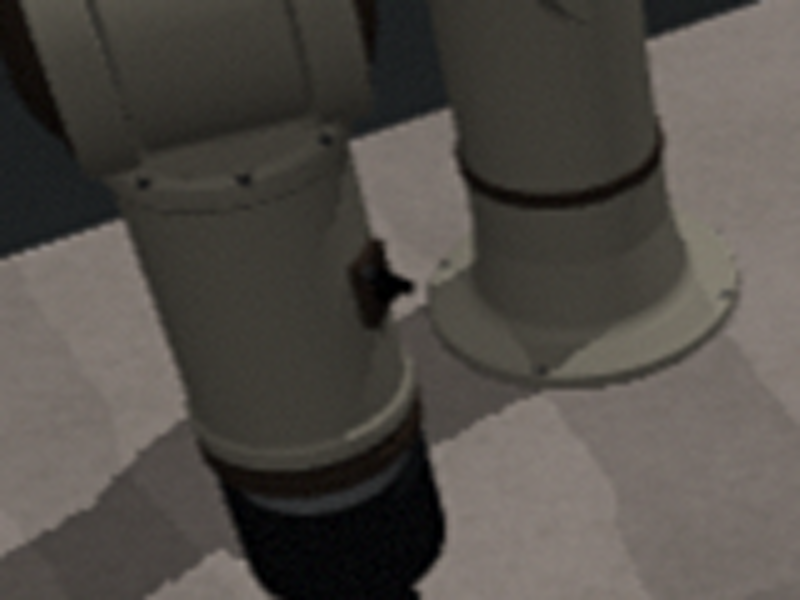

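```bash
cat >> h.py <<'E'
def lower(zmin,step=1.5,dF=3.0,v=25):
    s=telemetry.read_state(); f0=s['force'][2]; p=np.array(s['tcp_pos']); z=p[2]
    while z>zmin:
        z=max(z-step,zmin); robot.move_l(np.array([p[0],p[1],z]),v=v)
        s=telemetry.read_state()
        if s['force'][2]-f0>dF: break
    return st("lowered")
E
python3 - <<'E'
from h import *
robot.move_l(np.array([*ST,205.]),v=200); st()
robot.move_l(np.array([*ST,68.]),v=120); robot.wait(.1); st()
lower(61)
gripper_to(85); st("open"); 
robot.move_l(np.array([*ST,180.]),v=150)
q=down(TIN[2]+np.pi/2)
robot.move_pose(np.array([*ST,180.]),q); st("turned")
a=viewer.snapshot("scene")[:,:,::-1];b=viewer.snapshot("top")[:,:,::-1]
cv2.imwrite("pics/c1s.png",a);cv2.imwrite("pics/c1t.png",b)
E
```

```text
7.42 [ 430.8 -171.4  205.3] F [-0.  -0.3 -4.4] gap 63.4
 8.81 [ 430.6 -170.3   68.7] F [ 0.1 -0.2 -4.7] gap 63.2
lowered 9.56 [ 430.8 -170.4   64.3] F [-0.9  0.5 -0.8] gap 63.6
open 9.91 [ 430.9 -170.4   64.4] F [ 1.1 -0.3 -1.2] gap 85.2
turned 12.07 [ 429.8 -169.8  179.6] F [0.3 0.2 0.4] gap 84.9
```

View pics/c1s.png

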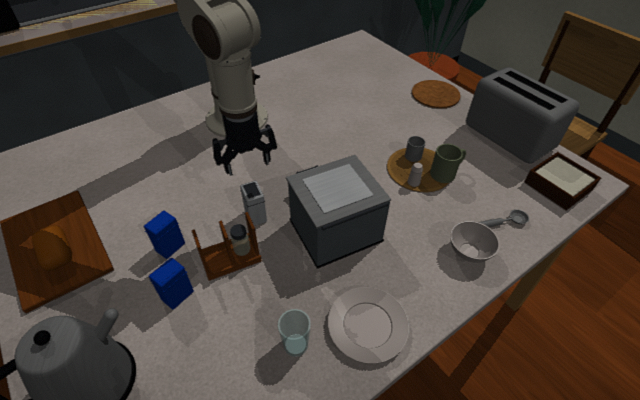

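View pics/c1t.png

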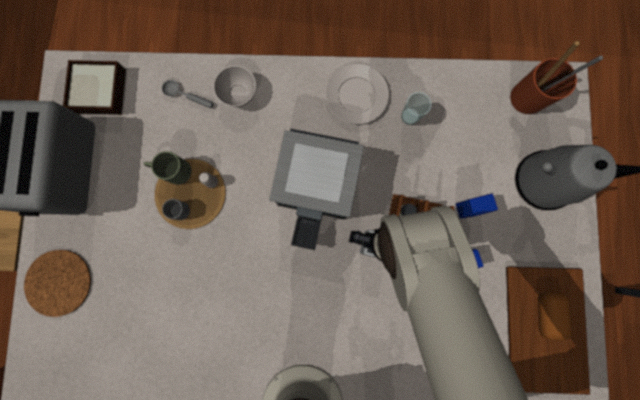

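The tin stands upright on the table, scene pixel (254,200), and the jar and bystanders have not moved. Next I grip it across the narrow width and carry it over the tray.

```bash
python3 - <<'E'
from h import *
robot.move_l(np.array([*ST,67.]),v=100); st()
gripper_to(38); s=st("grip")
robot.move_l(np.array([*ST,187.]),v=120); st("lift")
p=cw(-147,0,187.); print(p)
robot.move_pose(p,down(CAD[2]+np.pi/2)); robot.wait(.2); st("over")
robot.move_l(p-[0,0,30],v=80); robot.wait(.2);st("over2")
a=viewer.snapshot("scene")[:,:,::-1];b=viewer.snapshot("top")[:,:,::-1]
cv2.imwrite("pics/d1s.png",a);crop(b,255,130,130,120,5,"d1t")
E
```

```text
13.45 [ 430.4 -170.1   67.5] F [0.5 1.4 0.8] gap 85.3
grip 13.89 [ 430.2 -170.4   67.5] F [-2.  -0.2  5.4] gap 45.4
lift 15.04 [ 429.3 -169.9  186.3] F [-0.8  1.2 -4.6] gap 45.7
[449.14398151   1.81467381 187.        ]
over 15.97 [449.1   0.9 186.7] F [ 0.2  0.8 -6. ] gap 45.6
over2 16.69 [449.5   1.9 157.4] F [-0.8 -0.3 -5. ] gap 45.7
```

View pics/d1s.png

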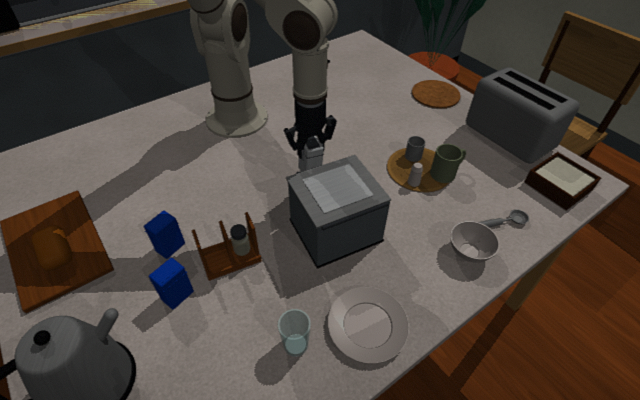

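View pics/d1t.png

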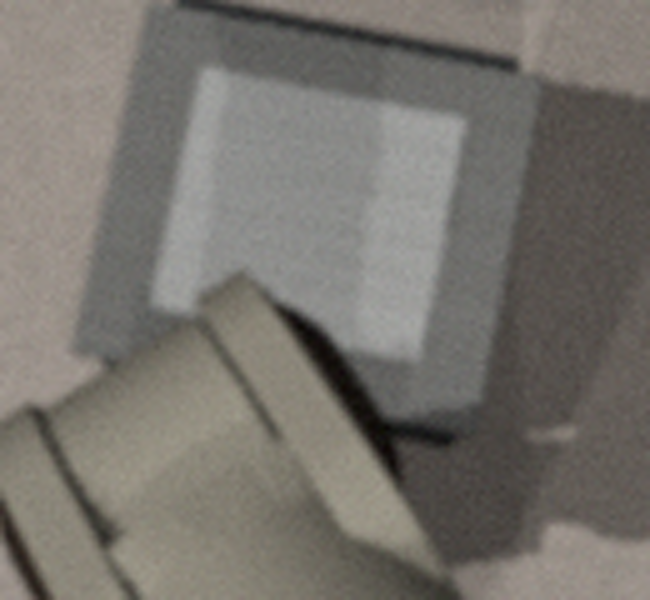

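```bash
python3 - <<'E'
from h import *
c,s=np.cos(CAD[2]),np.sin(CAD[2])
for uv in((303,185),(318,195)):
  for z in(250,300,350,400):
    P=ray("top",uv,z); d=P[:2]-CAD[:2]; print(uv,z,(c*d[0]+s*d[1]).round(),(-s*d[0]+c*d[1]).round())
E
```

```text
(303, 185) 250 -49.0 19.0
(303, 185) 300 -56.0 15.0
(303, 185) 350 -63.0 12.0
(303, 185) 400 -70.0 8.0
(318, 195) 250 -63.0 -16.0
(318, 195) 300 -70.0 -18.0
(318, 195) 350 -76.0 -20.0
(318, 195) 400 -82.0 -21.0
```

```bash
python3 - <<'E'
from h import *
for z in(200,250,300,350,400,450,500): 
    print(z, proj("scene",[(449,1.8,z)])[0].round(), ray("top",(303,185),z).round(), proj("scene",[ray("top",(303,185),z)])[0].round())
E
python3 - <<'E'
import cv2
cv2.imwrite("pics/d1c.png",cv2.resize(cv2.imread("pics/d1s.png")[0:190,230:400],None,fx=4,fy=3.1))
E
```

```text
200 [310. 140.] [557.   6. 200.] [338. 163.]
250 [310. 124.] [549.   4. 250.] [336. 145.]
300 [310. 107.] [542.   1. 300.] [333. 127.]
350 [310.  89.] [534.  -1. 350.] [331. 107.]
400 [309.  69.] [526.  -4. 400.] [329.  85.]
450 [309.  47.] [518.  -6. 450.] [326.  62.]
500 [309.  24.] [511.  -9. 500.] [323.  37.]
```

View pics/d1c.png

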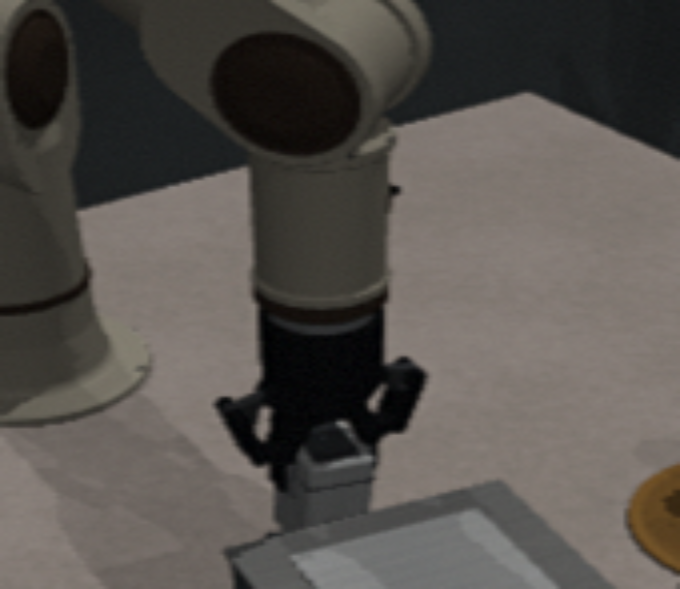

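The wrist's big joint is at z of about 500, so the lid's sweep is clear of it. The tin hangs upright over the tray. Lowering now.

```bash
python3 - <<'E'
from h import *
p=cw(-147,0,0)
for z in(130,115,105,100): robot.move_l(np.array([p[0],p[1],z]),v=30); st()
lower(95.5,step=1.2,dF=9)
robot.wait(.2); st()
a=viewer.snapshot("scene")[:,:,::-1];b=viewer.snapshot("top")[:,:,::-1]
crop(a,240,30,170,190,3,"e1s");crop(b,255,100,160,160,3.7,"e1t")
E
```

```text
17.84 [449.4   1.8 130.2] F [-0.9 -0.5 -2.7] gap 45.7
 18.49 [449.1   1.9 114.9] F [-0.5  0.  -3.7] gap 45.5
 18.98 [449.4   1.8 105. ] F [-0.4 -0.9 -1.4] gap 45.2
 19.29 [449.1   1.9  99.9] F [-0.4 -0.8 -2.3] gap 45.1
lowered 20.29 [449.1   1.9  95.6] F [-1.8 -0.7 -0.1] gap 45.2
 20.49 [449.1   1.9  95.6] F [-2.1 -0.2  1.1] gap 45.1
```

View pics/e1s.png

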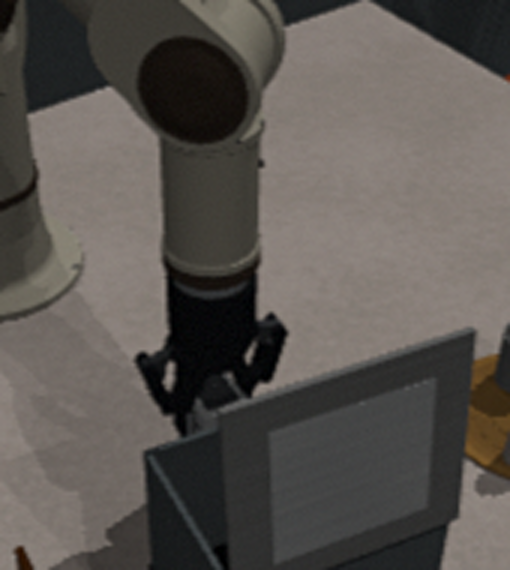

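View pics/e1t.png

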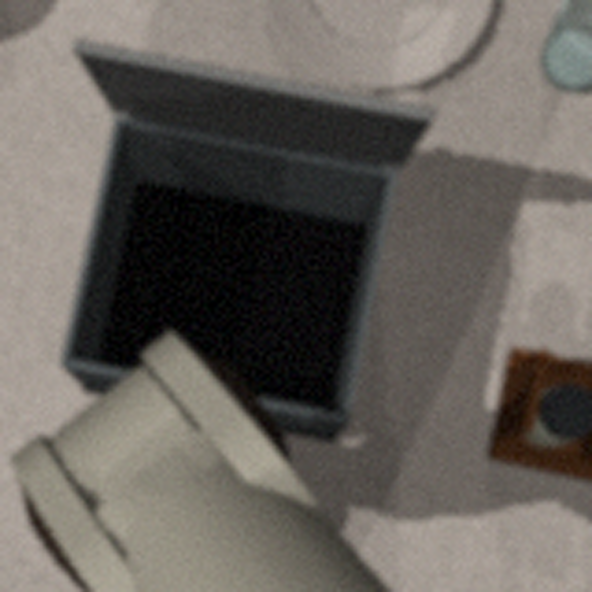

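```bash
python3 - <<'E'
from h import *
p=cw(-147,0,0)
for z in(95,94,93,92.):
    robot.move_l(np.array([p[0],p[1],z]),v=15); robot.wait(.1); s=st()
    if s['force'][2]>5: break
E
```

```text
20.94 [449.1   1.9  95.2] F [-4.2  0.5  4.5] gap 45.3
 21.29 [449.    2.   94.6] F [-6.6  0.8 11.7] gap 45.5
```

```bash
python3 - <<'E'
from h import *
p=cw(-147,0,0)
robot.move_l(np.array([p[0],p[1],95.3]),v=15);st()
gripper_to(85); robot.wait(.2); st("open")
robot.move_l(np.array([p[0],p[1],240]),v=150); st()
robot.move_pose(np.array([*CAN,200.]),down(np.pi/2)); st("over can")
a=viewer.snapshot("scene")[:,:,::-1];b=viewer.snapshot("top")[:,:,::-1]
cv2.imwrite("pics/f1s.png",a);crop(b,255,100,160,160,3.7,"f1t")
E
```

```text
21.54 [449.1   1.9  95.3] F [-3.1 -0.1  4.2] gap 45.4
open 22.22 [449.2   1.8  95.3] F [0.5 0.  0.5] gap 85.2
 23.33 [448.5   1.6 239.3] F [0.3 0.4 0.3] gap 85.3
over can 24.68 [506.9 353.  199.6] F [ 0.9 -0.5  0.2] gap 84.9
```

View pics/f1s.png

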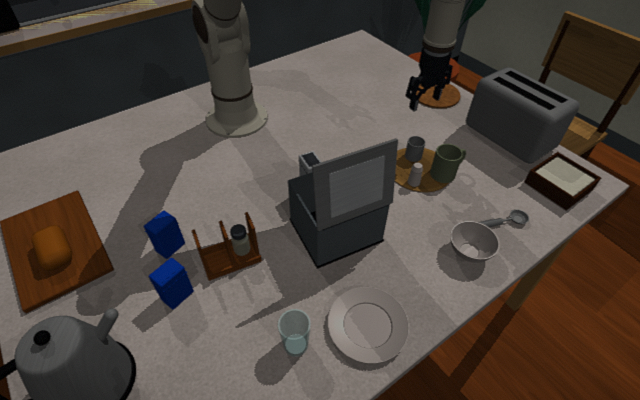

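View pics/f1t.png

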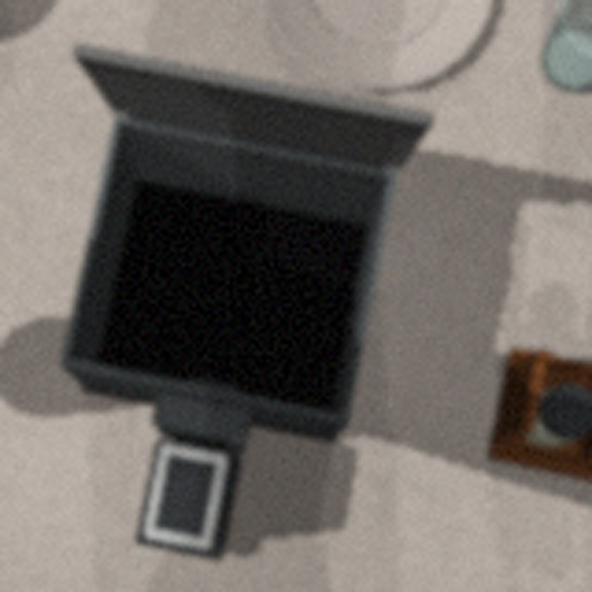

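The tin sits squarely between the tray rims (top crop about (187,495)) and the lid stays up by itself. Now the can.

```bash
python3 - <<'E'
from h import *
robot.move_l(np.array([*CAN,90.]),v=150)
robot.move_l(np.array([*CAN,32.]),v=80); st()
gripper_to(50); st("grip")
robot.move_l(np.array([*CAN,60.]),v=60); st()
robot.move_l(np.array([*CAN,270.]),v=200); st()
a=viewer.snapshot("scene")[:,:,::-1]
cv2.imwrite("pics/g1s.png",a)
E
```

```text
26.54 [506.3 354.9  32.3] F [ 0.6 -0.2 -0.2] gap 85.1
grip 26.94 [506.8 355.1  33. ] F [-0.7 -0.7  5.7] gap 54.0
 27.56 [506.3 354.3  60.2] F [ 0.2 -0.2 -0.1] gap 53.4
 28.76 [505.7 353.8 268.6] F [-1.   0.9 -0.7] gap 53.8
```

View pics/g1s.png

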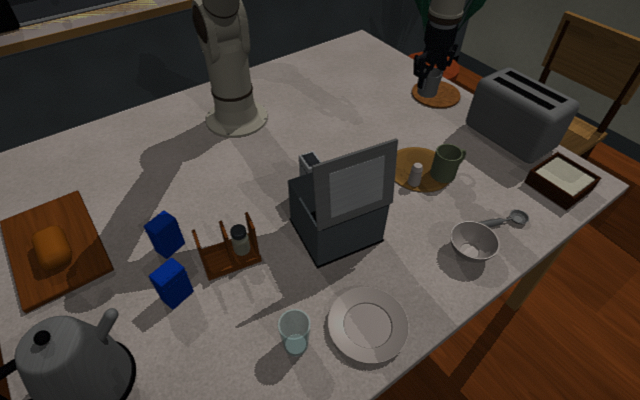

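```bash
python3 - <<'E'
from h import *
q=down(CAD[2]+np.pi/2)
robot.move_pose(cw(-45,180,270),q); st()
robot.move_l(cw(-25,0,270),v=180); st()
robot.move_l(cw(-25,0,105),v=120); robot.wait(.2); st()
a=viewer.snapshot("scene")[:,:,::-1]
cv2.imwrite("pics/h1s.png",a)
gripper_to(80); st("rel")
robot.move_l(cw(-25,0,290),v=180)
robot.move_l(cw(-190,0,290),v=200); st()
a=viewer.snapshot("scene")[:,:,::-1];b=viewer.snapshot("top")[:,:,::-1]
crop(a,240,30,180,240,2.4,"h2s");crop(b,255,100,160,160,3.7,"h2t")
E
```

```text
29.65 [579.4 163.9 270. ] F [-1.2 -0.2  0.5] gap 53.4
 30.81 [569.3 -17.  270.3] F [ 0.1  0.3 -0.4] gap 53.6
 32.53 [569.7 -19.  105.5] F [-0.2  0.4 -0.5] gap 53.6
rel 32.97 [569.4 -18.9 105. ] F [-0.1 -0.   0.4] gap 80.1
 35.63 [406.8   8.9 290. ] F [0.1 0.6 0.3] gap 79.9
```

View pics/h2s.png

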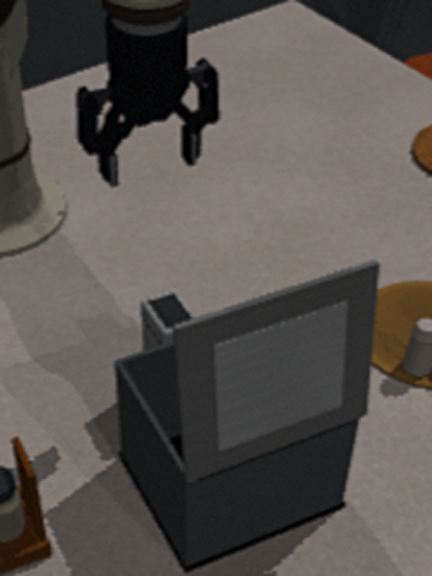

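View pics/h2t.png

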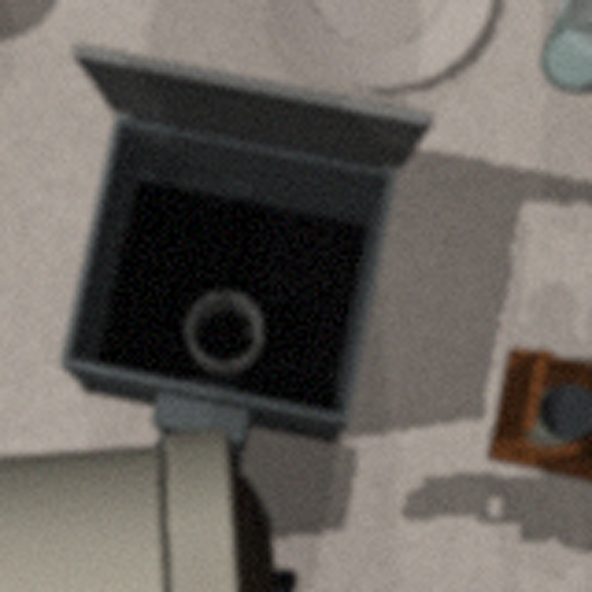

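The can is inside the caddy (ring at top crop (224,332)), the lid is still up and the tin is in the tray. Next I regrip the tin and lift it slowly.

```bash
python3 - <<'E'
from h import *
gripper_to(85)
robot.move_l(cw(-147,0,210),v=150)
robot.move_l(cw(-147,0,96),v=80); st()
gripper_to(38); robot.wait(.1); st("grip")
for z in(106,116,126,136,146,152): robot.move_l(cw(-147,0,z),v=8); st()
a=viewer.snapshot("scene")[:,:,::-1]; crop(a,240,30,180,240,2.4,"i1s")
E
```

```text
38.48 [449.5   1.8  96.4] F [ 0.6 -1.2  0.3] gap 85.1
grip 39.02 [449.2   1.9  96.2] F [-0.9  0.6  4.3] gap 45.2
 40.42 [449.1   1.8 106. ] F [-0.1  0.3 -2.8] gap 45.6
 41.82 [449.2   2.  116. ] F [ 1.9  0.4 -3. ] gap 45.2
 43.22 [449.1   1.8 125.9] F [ 2.3  0.1 -2.9] gap 45.3
 44.62 [449.1   1.8 136. ] F [ 2.7 -0.3 -4. ] gap 45.6
 46.02 [449.1   1.8 146. ] F [ 0.3 -0.1 -5. ] gap 45.2
 46.92 [449.1   1.8 152. ] F [ 0.4  0.1 -4.3] gap 45.5
```

View pics/i1s.png

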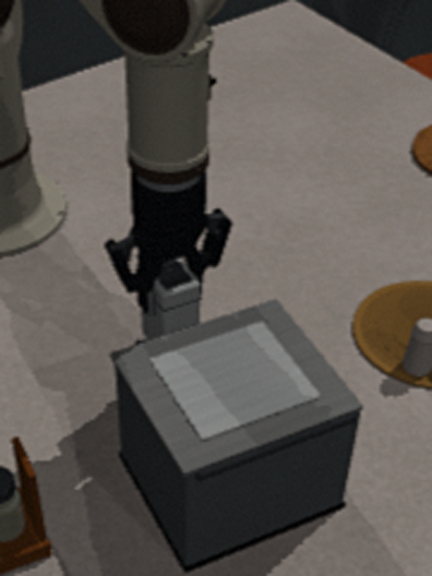

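```bash
python3 - <<'E'
from h import *
robot.move_l(cw(-147,0,190),v=80)
robot.move_l(np.array([*ST,190.]),v=150)
robot.move_l(np.array([*ST,71.]),v=100); robot.wait(.15); st()
lower(62,step=1.0,dF=3)
gripper_to(85); st("open")
robot.move_l(np.array([*ST,200.]),v=120)
robot.move_pose(np.array([250.,-480.,330.]),down(-.196)); robot.wait(.3); st()
a=viewer.snapshot("scene")[:,:,::-1];b=viewer.snapshot("top")[:,:,::-1]
cv2.imwrite("pics/j1s.png",a);cv2.imwrite("pics/j1t.png",b)
E
```

```text
50.38 [ 430.4 -170.3   71.5] F [ 0.4  0.5 -4.4] gap 45.3
lowered 51.63 [ 430.9 -170.3   67.4] F [-1.6  0.7  8.7] gap 45.4
open 52.11 [ 430.4 -170.3   66.4] F [-0.3 -0.2  0.5] gap 85.0
 55.1 [ 250.7 -479.4  330. ] F [-0.4  1.1 -0.5] gap 85.3
```

View pics/j1s.png

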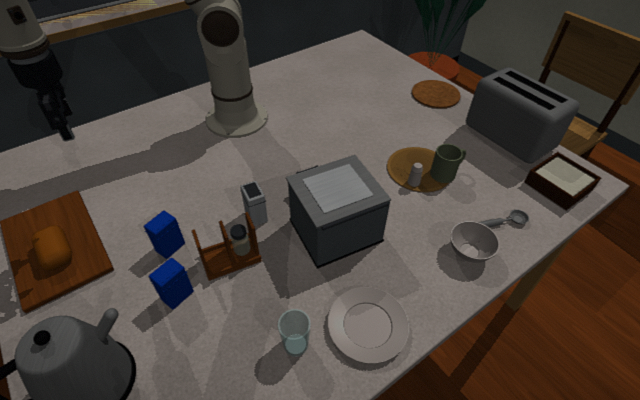

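View pics/j1t.png

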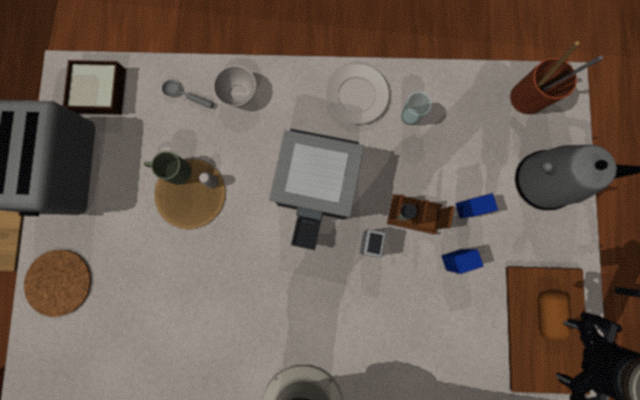

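The tin stands upright on the table (top (375,242), scene (254,200)) and the lid is shut. The mug, shaker, jar and blue tins are at their starting pixels, and the arm is clear. I hand the job in.

```bash
python3 - <<'E'
from h import *
workorder.job_done(); st("done")
E
```

```text
the job is handed in; nothing more can be done
the job is handed in; nothing more can be done
```

The can is in the caddy, the lid is shut, and the tin stands upright on the bare table. I handed the job in at about 55 s of the 72 s allowed.

- **Steps:** I lifted the tin out of the rack by its end faces, stood it on the table and let go. I took it again across its narrow width and set it in the tray until the lever hit its stop. The lid stayed up by itself while I dropped the can in. I then lifted the tin off at about 8 mm/s so the lid closed gently, and stood it back on the table.
- **Last checks:** The final pictures show the tin upright, the lid shut, and the mug, shaker, jar and blue tins at their starting pixels. The arm is well clear of everything. I saw the can inside the caddy before the lid closed.
- **Disagreements:** The two cameras differed by up to about 4 mm on the tin's position in the rack and 1–2 mm on the caddy and can, so I used the averages. The highest force I read was about 12 N, when the tray reached its stop. Nothing failed.

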